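# Level the dental cast stage with its two foot screws

## Robot

A 6-joint arm with a two-finger parallel gripper is mounted at the origin on the work surface. World frame = base frame: x ahead of the robot, y to its left, z up, the work surface at z = 0. Lengths are in m, angles in rad, forces in N, time in s.
With the tool pointing down it reaches from about 0.15 to 0.775 m from the base axis. Payload 6.1 kg.
Tool frame: the origin (TCP) lies at the very end of the fingers, on their centre line; the grasp point (between the pads) lies 19 mm behind it; z points along the fingers, y is the direction in which the jaws open and shut (so a half turn about z gives the same grasp; the last joint's range is limited). The gripper opens to 85 mm and grips with 20 to 120 N. Pads are 22 mm wide; open, the fingers measure 114 mm over their backs; the gripper's body (76 mm by 85 mm) begins 54 mm behind the grasp point. The pads swing forward as they close: fully open they stand 13 mm farther back than shut.
Start: joints at [-1.266, 0.126, -0.04, 1.405, 0, 1.571], TCP at [0.158, -0.501, 0.231] pointing down, gripper open.
Joint ranges: [-2.72, 2.72], [-0.95, 1.95], [-1.27, 1.35], [-1.78, 2.02], [-1.46, 1.47], [-3.14, 3.14]. Speed limits (rad/s): [2.39, 2.39, 3.01, 3.14, 3.14, 3.14].

## Interface

Orientations are given as a unit quaternion [w, x, y, z].
In Python, from plant import readout, vision, arm gives the robot as it stands.
- The arm moves only by the tool play_rows, never from a script. Its argument "plan" is a list of rows, each an object of numbers: "claw": the finger opening in mm, from 0 to 85.4; "x", "y", "z": the shift along the tool's x, y, z in units of 40 mm (1.0 is 40 mm); "wx", "wy", "wz": the turn, a rotation vector about the tool's x, y, z in units of 6 degrees (1.0 is 6 degrees). A call has 1 to 20 rows; each row is the pose to reach, as a shift and turn from the pose measured when the call began, along the tool's axes at that moment; what a row does not reach only later rows make up. A row lasts 1/12 s, in which the tool goes at most 41.7 mm and 7.16 degrees, less where a joint would pass 70% of its speed; a pose out of reach is approached as far as the arm can. A call with a gripper value outside its range is refused whole. The fingers move at their own pace and stop on an object; the grip force is fixed at half the most. Time passes only in rows, so rows that repeat a pose let the fingers close. It gives the time, the measured TCP pose, the force and the opening at its end, in the units of the state.
- readout.get_obs(): the state, without advancing time (a new reading comes with each control period).
- vision.capture(name): name is "side" or "top" or "wrist"; returns the picture (384x512x3 uint8, blue, green, red); there is no depth.
- vision.calibration(name): a dict with "fx", "fy", "cx", "cy" (pixels), "distortion" ([k1, k2, p1, p2, k3] as OpenCV has them; the pictures are not rectified), "R" (3x3) and "t" (3): a world point X has camera coordinates R X + t. Camera axes: x right, y down, z forward; pixel columns grow to the right and rows downward; lengths in m; the calibration is good to about 2 mm. A picture is of the moment at which its call begins: read the wrist's pose just before it. calibration takes no time and is no camera call; for the wrist camera it gives the pose at the moment of the call.
- arm.sign_off(): hands the job in, once; it reports no verdict.
The state is a dict: "clock": time; "joints": joint angles; "dq": joint speeds; "tau": joint torques, N m; "eef_pos": TCP position; "tool_rot": TCP orientation; "wrist_force": force on the tool from outside, world axes, zero at the start; "ft_torque": the same for the moment, N m; "gripper_width": opening from 0.0 (shut) to 1.0 (fully open).
Only numpy, scipy, OpenCV 4.12 (cv2) and the standard library are available. Lean on these libraries where they do the work, as an engineer would, in place of code of your own. Each camera call takes 0.05 s, during which the arm holds its last target. There are 200 camera calls.

## Task

Level the square metal stage that carries the plaster dental cast: turn its two round black foot screws in turn until the bubble in each of its two tube vials sits centred between the vial's black marks. Turning a screw clockwise (seen from above) raises its corner and draws the bubble of the vial beside it towards that screw; anticlockwise sends it away. Let go of everything at the end.

Things in the scene. Friction and masses are not known exactly. Their poses are not given: they have to be found in the camera images.
- near_screw_grip (a point): Grip point on the near foot screw's upright axis, 64 mm above the counter. Its head: a round black knob, 36 mm across, 26 mm tall, top at 74 mm, on a thin stem at the stage corner near the robot, to its right. Any grip yaw. Friction 0.06 N m; it stays where left. Turns 1.5 rad either side of level; starts 0.5 to 1.3 off. Stage: 235 mm square plate, top at 28 mm, yawed up to 20 degrees.
- far_screw_grip (a point): Grip point of the far foot screw: same knob, heights, friction, range and start error as the near one, at the diagonally opposite stage corner (far from the robot, to its left), 240 mm away. The cast between them tops out at 63 mm; the vials at 37 mm. The low dome nut (fixed foot, far right corner) and the small T-bar (near left corner) level nothing.
- near_bubble (a joint): Bubble offset (m) in the near screw's vial: 0 centred, + towards the near screw. Vial: yellow-green tube, 104 x 16 mm, half sunk along the plate's right edge, between near screw and fixed foot. Pale bubble 18 mm long on top; black marks 15 mm either side of centre. Near screw clockwise from above moves it +24 mm per rad; the far screw does not. Starts on the side away from its screw.
- far_bubble (a joint): Bubble offset (m) in the far screw's vial: 0 centred, + towards the far screw. Same vial, bubble and marks, along the plate's far edge (seen from the robot), between far screw and fixed foot. Far screw clockwise from above moves it +24 mm per rad; the near screw does not. Starts on the side towards its screw.

How it is judged:
At the end, for the whole second after the job is handed in: Both bubbles rest within 6 mm of the middle of their vials, that is between the black marks (each screw within about 14 degrees of level) (value of joint near_bubble between -0.006 and 0.006 m and value of joint far_bubble between -0.006 and 0.006 m and velocity of joint near_bubble between -0.004 and 0.004 m/s and velocity of joint far_bubble between -0.004 and 0.004 m/s); the robot touches nothing.
It also fails if it takes over 45 s, if anything falls off the work surface, if the arm or the gripper's body presses on something with over 40 N, if the wrist force passes 120 N, or if a joint passes its speed limit or range.

## Working session

There is one attempt and no reset: what is moved stays moved. The work goes in short steps, Python scripts to look and compute and a tool call to move; the robot and the scene stay as the last step left them, time stands still between calls to the robot, and variables do not carry over. Pictures are saved under pics/ and viewed, about 8 in all and at most 12, crops included, and the job is handed in when it is done.

Besides the shell and the picture viewer there is one more tool, called as a command line: name --argument value ..., lists and objects as JSON in quotes. play_rows: Moves the arm, as the interface text tells. Its arguments: {"type":"object","properties":{"plan":{"type":"array"}},"required":["plan"]}

```bash
mkdir -p pics
cat > h.py <<'E'
import numpy as np, cv2
from plant import readout, vision, arm
def ray(c,uv):
    K=np.array([[c['fx'],0,c['cx']],[0,c['fy'],c['cy']],[0,0,1]])
    p=cv2.undistortPoints(np.array(uv,float).reshape(-1,1,2),K,np.array(c['distortion'],float)).reshape(-1,2)
    R=np.array(c['R']);t=np.array(c['t'])
    return -R.T@t,(R.T@np.c_[p,np.ones(len(p))].T).T
def onplane(c,uv,z):
    o,d=ray(c,uv); return o+d*((z-o[2])/d[:,2])[:,None]
E
python3 - <<'E'
from h import *
o=readout.get_obs();print(o)
a=vision.capture('top');b=vision.capture('side')
cv2.imwrite('pics/raw_top.png',a);cv2.imwrite('pics/raw_side.png',b)
cv2.imwrite('pics/top.png',cv2.resize(a,(800,600)))
cv2.imwrite('pics/side.png',b)
for n in('top','side'):
    c=vision.calibration(n);print(n,c['fx'],-np.array(c['R']).T@c['t'])
E
```

```text
{'clock': 0.0, 'joints': array([-1.26597859e+00,  1.26373720e-01, -4.06241269e-02,  1.40539171e+00,
        5.57111215e-06,  1.57081527e+00]), 'dq': array([-1.02978640e-03, -1.86384736e-03,  3.09177285e-04, -1.06234522e-03,
       -3.75254860e-05,  1.26480143e-03]), 'tau': array([-1.59262750e-04, -4.35915256e+01,  3.52924705e+01,  1.72285514e-02,
        2.53382382e-05, -3.14837159e-06]), 'eef_pos': array([ 0.15744053, -0.50040475,  0.23052438]), 'tool_rot': array([-7.87804541e-04,  9.88409357e-01,  1.51810104e-01, -1.18196200e-04]), 'wrist_force': array([-0.1990215 ,  0.67657243,  0.21642782]), 'ft_torque': array([0.03212738, 0.00738733, 0.04002528]), 'gripper_width': 0.9969109769626975}
top 346.9286945559731 [0.4559941  0.01552125 0.7495252 ]
side 365.63454714307636 [ 0.20288541 -0.40394626  0.469079  ]
```

View pics/top.png

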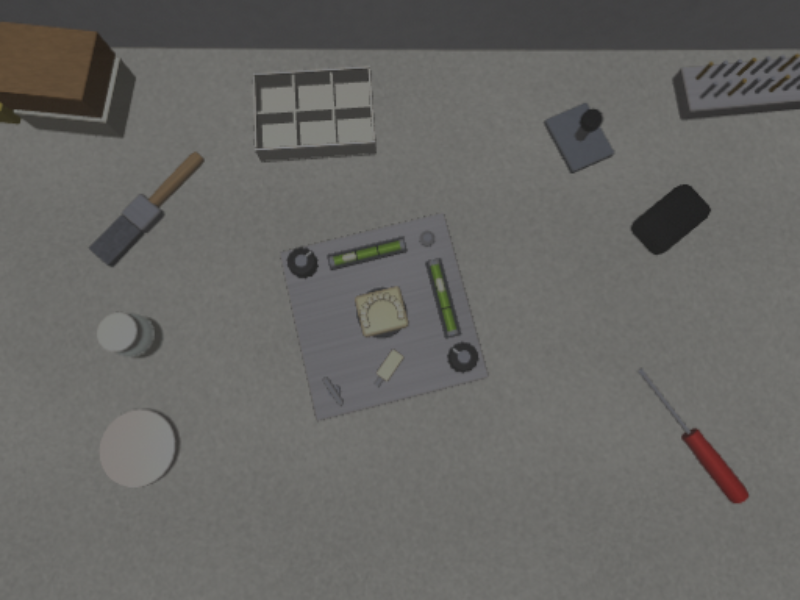

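The view shows the far knob at (302,262), the near knob at (463,357), the far bubble near (347,258) and the near bubble near (440,285), in 800x600 pixels.

```bash
cat >> h.py <<'E'
def knob(im,c,guess,r=20,z=0.074,thr=60):
    g=cv2.cvtColor(im,cv2.COLOR_BGR2GRAY); m=np.zeros_like(g); cv2.circle(m,tuple(map(int,guess)),r,255,-1)
    m&=((g<thr)*255).astype(np.uint8)
    k=max(cv2.findContours(m,cv2.RETR_EXTERNAL,cv2.CHAIN_APPROX_NONE)[0],key=cv2.contourArea)
    (u,v),rad=cv2.minEnclosingCircle(k); return (u,v),rad,onplane(c,[(u,v)],z)[0],cv2.contourArea(k)
def vials(im,c,roi):
    x0,y0,x1,y1=roi; h=cv2.cvtColor(im,cv2.COLOR_BGR2HSV)
    m=np.zeros(h.shape[:2],np.uint8); m[y0:y1,x0:x1]=cv2.inRange(h,(25,70,40),(50,255,255))[y0:y1,x0:x1]
    m=cv2.morphologyEx(m,cv2.MORPH_CLOSE,np.ones((7,7)))
    out=[]
    for k in cv2.findContours(m,cv2.RETR_EXTERNAL,cv2.CHAIN_APPROX_NONE)[0]:
        if cv2.contourArea(k)<100: continue
        P=cv2.boxPoints(cv2.minAreaRect(k)); out.append((k,P))
    return m,out
E
python3 - <<'E'
from h import *
im=cv2.imread('pics/raw_top.png');c=vision.calibration('top')
for g in((193,168),(296,228)): print(knob(im,c,g,15))
h=cv2.cvtColor(im,cv2.COLOR_BGR2HSV)
print(h[165,221],h[162,235],h[200,284],h[182,281])
m,o=vials(im,c,(200,140,300,225))
for k,P in o:
    W=onplane(c,P,0.03);print(np.round(W,3).tolist())
s=cv2.resize(im[125:265,175:315],(600,600),interpolation=cv2.INTER_CUBIC)
cv2.imwrite('pics/topc.png',cv2.convertScaleAbs(s,alpha=1.6))
E
```

```text
((193.49481201171875, 167.77978515625), 9.89348316192627, array([0.61921874, 0.13548424, 0.074     ]), 184.5)
((295.66949462890625, 228.2118682861328), 9.608617782592773, array([ 0.49957476, -0.06642895,  0.074     ]), 167.5)
[ 33  19 131] [ 42 132 110] [ 43 132  95] [ 90   2 130]
[[0.593, -0.038, 0.03], [0.596, -0.05, 0.03], [0.54, -0.064, 0.03], [0.537, -0.052, 0.03]]
[[0.638, 0.103, 0.03], [0.662, 0.013, 0.03], [0.65, 0.01, 0.03], [0.626, 0.099, 0.03]]
```

View pics/topc.png

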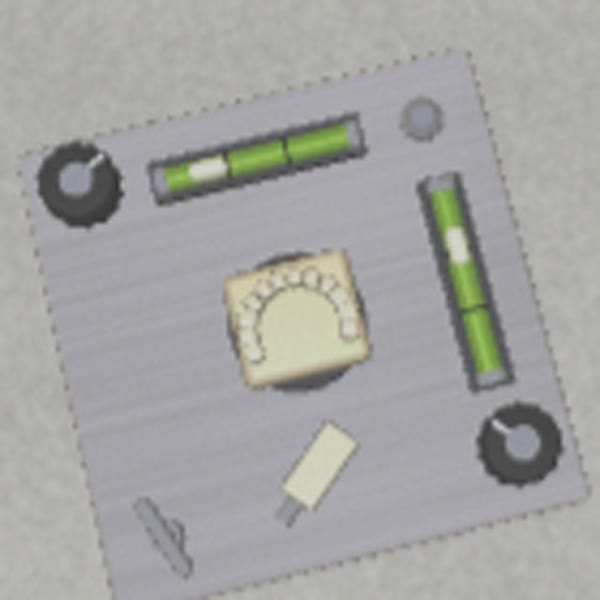

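Knobs are at about (0.622, 0.137) far and (0.500, -0.068) near. Their spacing comes to 0.239 m once the visible sides are allowed for, against 0.240 given. The bubbles read about +25 mm (far) and -19 mm (near). So near needs about 0.78 rad clockwise and far about 1.03 rad anticlockwise. Next I go above the near screw, with room left for the last joint to turn.

play_rows --plan '[{"x": 11.4, "y": -7.7, "z": 0, "wz": -12.5, "claw": 85}, {"x": 11.4, "y": -7.7, "z": 0, "wz": -12.5, "claw": 85}, {"x": 11.4, "y": -7.7, "z": 0, "wz": -12.5, "claw": 85}, {"x": 11.4, "y": -7.7, "z": 0, "wz": -12.5, "claw": 85}, {"x": 11.4, "y": -7.7, "z": 0, "wz": -12.5, "claw": 85}, {"x": 11.4, "y": -7.7, "z": 0, "wz": -12.5, "claw": 85}, {"x": 11.4, "y": -7.7, "z": 0, "wz": -12.5, "claw": 85}, {"x": 11.4, "y": -7.7, "z": 0, "wz": -12.5, "claw": 85}, {"x": 11.4, "y": -7.7, "z": 0, "wz": -12.5, "claw": 85}, {"x": 11.4, "y": -7.7, "z": 0, "wz": -12.5, "claw": 85}, {"x": 11.4, "y": -7.7, "z": 0, "wz": -12.5, "claw": 85}, {"x": 11.4, "y": -7.7, "z": 0, "wz": -12.5, "claw": 85}, {"x": 11.4, "y": -7.7, "z": 0, "wz": -12.5, "claw": 85}, {"x": 11.4, "y": -7.7, "z": 0, "wz": -12.5, "claw": 85}, {"x": 11.4, "y": -7.7, "z": 0.5, "wz": -12.5, "claw": 85}, {"x": 11.4, "y": -7.7, "z": 1, "wz": -12.5, "claw": 85}, {"x": 11.4, "y": -7.7, "z": 1.5, "wz": -12.5, "claw": 85}, {"x": 11.4, "y": -7.7, "z": 1.5, "wz": -12.5, "claw": 85}, {"x": 11.4, "y": -7.7, "z": 1.5, "wz": -12.5, "claw": 85}]'

```text
invalid input
```

```bash
cat >> h.py <<'E'
from scipy.spatial.transform import Rotation as Rn
def shift(o,p):
    R=Rn.from_quat(np.roll(o['tool_rot'],-1)); return R.inv().apply(np.array(p)-o['eef_pos'])/0.04, R.as_matrix()
E
python3 - <<'E'
from h import *
o=readout.get_obs();c=vision.calibration('wrist');a=vision.capture('wrist')
print(o['clock'],o['joints'],o['eef_pos'],o['gripper_width'])
s,R=shift(o,(0.5002,-0.0677,0.045));print(s,R.round(3).tolist())
cv2.imwrite('pics/raw_w1.png',a);cv2.imwrite('pics/w1.png',cv2.convertScaleAbs(a,alpha=1.4))
def proj(p): return cv2.projectPoints(np.array([p],float),cv2.Rodrigues(np.array(c['R']))[0],np.array(c['t'],float),np.array([[c['fx'],0,c['cx']],[0,c['fy'],c['cy']],[0,0,1.]]),np.array(c['distortion'],float))[0].ravel()
print('expected px',proj((.5002,-.0677,.074)), 'cam',-np.array(c['R']).T@c['t'])
import pickle;pickle.dump(c,open('c1.pkl','wb'))
E
```

```text
0.1 [-1.26600216e+00  1.26313640e-01 -4.04852966e-02  1.40538408e+00
 -2.35356622e-05  1.57076353e+00] [ 0.15743829 -0.50046752  0.23061944] 0.9963165670652628
[11.42125219 -7.74215848  4.65095813] [[0.954, 0.3, -0.0], [0.3, -0.954, 0.001], [-0.0, -0.001, -1.0]]
expected px [138.16211956  14.30415032] cam [ 0.22496272 -0.4797757   0.37287599]
```

View pics/w1.png

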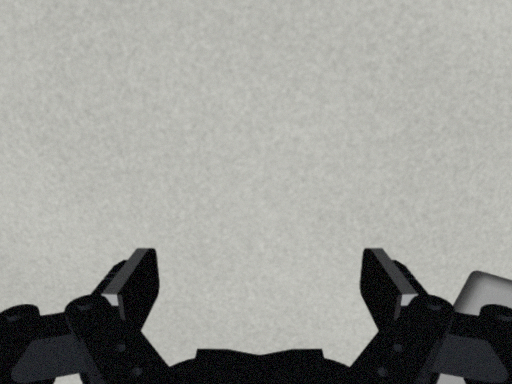

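That picture shows only bare counter between the open fingers, because the move was refused. I'll retry with every field given.

play_rows --plan '[{"x": 11.4, "y": -7.7, "z": 0, "wx": 0, "wy": 0, "wz": -12.5, "claw": 85}, {"x": 11.4, "y": -7.7, "z": 0, "wx": 0, "wy": 0, "wz": -12.5, "claw": 85}, {"x": 11.4, "y": -7.7, "z": 0, "wx": 0, "wy": 0, "wz": -12.5, "claw": 85}, {"x": 11.4, "y": -7.7, "z": 0, "wx": 0, "wy": 0, "wz": -12.5, "claw": 85}, {"x": 11.4, "y": -7.7, "z": 0, "wx": 0, "wy": 0, "wz": -12.5, "claw": 85}, {"x": 11.4, "y": -7.7, "z": 0, "wx": 0, "wy": 0, "wz": -12.5, "claw": 85}, {"x": 11.4, "y": -7.7, "z": 0, "wx": 0, "wy": 0, "wz": -12.5, "claw": 85}, {"x": 11.4, "y": -7.7, "z": 0, "wx": 0, "wy": 0, "wz": -12.5, "claw": 85}, {"x": 11.4, "y": -7.7, "z": 0, "wx": 0, "wy": 0, "wz": -12.5, "claw": 85}, {"x": 11.4, "y": -7.7, "z": 0, "wx": 0, "wy": 0, "wz": -12.5, "claw": 85}, {"x": 11.4, "y": -7.7, "z": 0, "wx": 0, "wy": 0, "wz": -12.5, "claw": 85}, {"x": 11.4, "y": -7.7, "z": 0, "wx": 0, "wy": 0, "wz": -12.5, "claw": 85}, {"x": 11.4, "y": -7.7, "z": 0, "wx": 0, "wy": 0, "wz": -12.5, "claw": 85}, {"x": 11.4, "y": -7.7, "z": 0, "wx": 0, "wy": 0, "wz": -12.5, "claw": 85}, {"x": 11.4, "y": -7.7, "z": 0.5, "wx": 0, "wy": 0, "wz": -12.5, "claw": 85}, {"x": 11.4, "y": -7.7, "z": 1, "wx": 0, "wy": 0, "wz": -12.5, "claw": 85}, {"x": 11.4, "y": -7.7, "z": 1.5, "wx": 0, "wy": 0, "wz": -12.5, "claw": 85}, {"x": 11.4, "y": -7.7, "z": 1.5, "wx": 0, "wy": 0, "wz": -12.5, "claw": 85}]'

```text
clock: 1.65
eef_pos: [0.4978, -0.0695, 0.1671]
tool_rot: [-0.003, 0.692, 0.722, -0.002]
wrist_force: [-1.6, -0.6, -0.7]
gripper_width: 0.994
```

```bash
cat > look.py <<'E'
import sys
from h import *
# usage: look.py name x y
n,x,y=sys.argv[1],float(sys.argv[2]),float(sys.argv[3])
c=vision.calibration('wrist');o=readout.get_obs();a=vision.capture('wrist')
print(o['clock'],o['joints'].round(3),o['eef_pos'],o['dq'].round(3))
K=np.array([[c['fx'],0,c['cx']],[0,c['fy'],c['cy']],[0,0,1.]])
q=cv2.projectPoints(np.array([(x,y,.074)]),cv2.Rodrigues(np.array(c['R']))[0],np.array(c['t'],float),K,np.array(c['distortion'],float))[0].ravel()
s,R=shift(o,(x,y,0.045));print('shift to grasp',s.round(2),'tool x',R[:,0].round(3),'expect px',q.round(0))
cv2.imwrite('pics/raw_%s.png'%n,a)
v=cv2.convertScaleAbs(a,alpha=1.4);cv2.drawMarker(v,tuple(int(i) for i in q),(0,0,255));cv2.imwrite('pics/%s.png'%n,v)
import pickle;pickle.dump(c,open('pics/%s.pkl'%n,'wb'))
E
python3 look.py w2 .5002 -.0677
```

```text
1.65 [-1.390e-01  9.700e-02 -2.120e-01  1.268e+00  1.000e-03  1.388e+00] [ 0.49775706 -0.06946837  0.16709304] [-0.009 -0.018  0.074  0.072  0.001  0.003]
shift to grasp [0.03 0.08 3.05] tool x [-0.043  0.999  0.002] expect px [264. 193.]
```

View pics/w2.png

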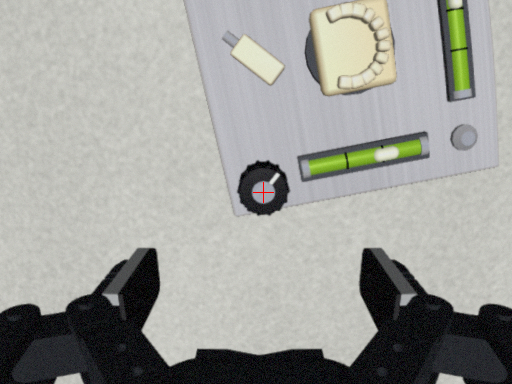

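The picture shows the knob at (263,190), within 2 px of the expected (264,193). The bubble is at (387,154) and the vial centre near (365,158), so about 18 mm away from the screw. Next I descend and close.

play_rows --plan '[{"x": 0, "y": 0.1, "z": 0.8, "wx": 0, "wy": 0, "wz": 0, "claw": 85}, {"x": 0, "y": 0.1, "z": 1.6, "wx": 0, "wy": 0, "wz": 0, "claw": 85}, {"x": 0, "y": 0.1, "z": 2.4, "wx": 0, "wy": 0, "wz": 0, "claw": 85}, {"x": 0, "y": 0.1, "z": 2.8, "wx": 0, "wy": 0, "wz": 0, "claw": 85}, {"x": 0, "y": 0.1, "z": 3.05, "wx": 0, "wy": 0, "wz": 0, "claw": 85}, {"x": 0, "y": 0.1, "z": 3.05, "wx": 0, "wy": 0, "wz": 0, "claw": 60}, {"x": 0, "y": 0.1, "z": 3.05, "wx": 0, "wy": 0, "wz": 0, "claw": 40}, {"x": 0, "y": 0.1, "z": 3.05, "wx": 0, "wy": 0, "wz": 0, "claw": 25}, {"x": 0, "y": 0.1, "z": 3.05, "wx": 0, "wy": 0, "wz": 0, "claw": 25}, {"x": 0, "y": 0.1, "z": 3.05, "wx": 0, "wy": 0, "wz": 0, "claw": 25}, {"x": 0, "y": 0.1, "z": 3.05, "wx": 0, "wy": 0, "wz": 0, "claw": 25}, {"x": 0, "y": 0.1, "z": 3.05, "wx": 0, "wy": 0, "wz": 0, "claw": 25}, {"x": 0, "y": 0.1, "z": 3.05, "wx": 0, "wy": 0, "wz": 0, "claw": 25}]'

```text
clock: 2.78
eef_pos: [0.5, -0.0697, 0.049]
tool_rot: [-0.003, 0.692, 0.722, -0.002]
wrist_force: [-11.6, -1.3, 10.4]
gripper_width: 0.398
```

play_rows --plan '[{"x": 0, "y": 0, "z": 0, "wx": 0, "wy": 0, "wz": 0.8, "claw": 25}, {"x": 0, "y": 0, "z": 0, "wx": 0, "wy": 0, "wz": 1.6, "claw": 25}, {"x": 0, "y": 0, "z": 0, "wx": 0, "wy": 0, "wz": 2.4, "claw": 25}, {"x": 0, "y": 0, "z": 0, "wx": 0, "wy": 0, "wz": 3.2, "claw": 25}, {"x": 0, "y": 0, "z": 0, "wx": 0, "wy": 0, "wz": 4.0, "claw": 25}, {"x": 0, "y": 0, "z": 0, "wx": 0, "wy": 0, "wz": 4.8, "claw": 25}, {"x": 0, "y": 0, "z": 0, "wx": 0, "wy": 0, "wz": 5.6, "claw": 25}, {"x": 0, "y": 0, "z": 0, "wx": 0, "wy": 0, "wz": 6.4, "claw": 25}, {"x": 0, "y": 0, "z": 0, "wx": 0, "wy": 0, "wz": 7.0, "claw": 25}, {"x": 0, "y": 0, "z": 0, "wx": 0, "wy": 0, "wz": 7.4, "claw": 25}, {"x": 0, "y": 0, "z": 0, "wx": 0, "wy": 0, "wz": 7.4, "claw": 25}, {"x": 0, "y": 0, "z": 0, "wx": 0, "wy": 0, "wz": 7.4, "claw": 25}, {"x": 0, "y": 0, "z": 0, "wx": 0, "wy": 0, "wz": 7.4, "claw": 85}, {"x": 0, "y": 0, "z": 0, "wx": 0, "wy": 0, "wz": 7.4, "claw": 85}, {"x": 0, "y": 0, "z": 0, "wx": 0, "wy": 0, "wz": 7.4, "claw": 85}, {"x": 0, "y": 0, "z": 0, "wx": 0, "wy": 0, "wz": 7.4, "claw": 85}, {"x": 0, "y": 0, "z": 0, "wx": 0, "wy": 0, "wz": 7.4, "claw": 85}, {"x": 0, "y": 0, "z": -1, "wx": 0, "wy": 0, "wz": 7.4, "claw": 85}, {"x": 0, "y": 0, "z": -2, "wx": 0, "wy": 0, "wz": 7.4, "claw": 85}, {"x": 0, "y": 0, "z": -3, "wx": 0, "wy": 0, "wz": 7.4, "claw": 85}]'

```text
clock: 4.45
eef_pos: [0.5002, -0.0698, 0.1701]
tool_rot: [-0.002, 0.913, 0.407, -0.004]
wrist_force: [0.9, 0.8, 0.3]
gripper_width: 1.002
```

```bash
python3 look.py w3 .5002 -.0677; python3 -c "
from h import *
print(shift(readout.get_obs(),(.6216,.1373,.165))[0])"
```

```text
4.45 [-1.380e-01  1.020e-01 -2.000e-01  1.277e+00 -1.000e-03  2.165e+00] [ 0.50019529 -0.06975297  0.17013926] [-0.000e+00 -1.480e-01  9.250e-01  1.041e+00  0.000e+00  1.000e-03]
shift to grasp [ 0.05 -0.01  3.13] tool x [ 0.669  0.744 -0.005] expect px [258. 191.]
[ 5.82750652 -1.27988731  0.3532833 ]
```

View pics/w3.png

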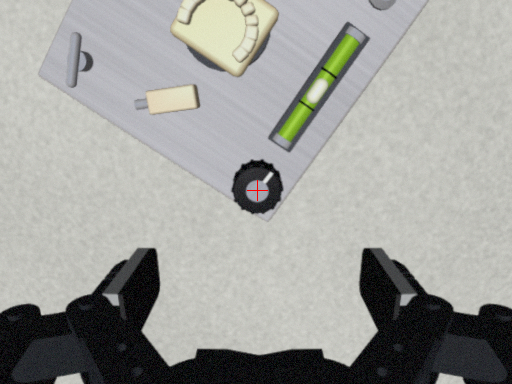

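The near bubble is at (317,91), midway between its marks at (307,108) and (328,74), so it's centred. Next is the far screw.

play_rows --plan '[{"x": 1, "y": -0.2, "z": 0, "wx": 0, "wy": 0, "wz": 0, "claw": 85}, {"x": 2, "y": -0.4, "z": 0, "wx": 0, "wy": 0, "wz": 0, "claw": 85}, {"x": 3, "y": -0.7, "z": 0, "wx": 0, "wy": 0, "wz": 0, "claw": 85}, {"x": 4, "y": -0.9, "z": 0, "wx": 0, "wy": 0, "wz": 0, "claw": 85}, {"x": 5, "y": -1.1, "z": 0, "wx": 0, "wy": 0, "wz": 0, "claw": 85}, {"x": 5.85, "y": -1.3, "z": 0.2, "wx": 0, "wy": 0, "wz": 0, "claw": 85}, {"x": 5.85, "y": -1.3, "z": 0.2, "wx": 0, "wy": 0, "wz": 0, "claw": 85}, {"x": 5.85, "y": -1.3, "z": 0.2, "wx": 0, "wy": 0, "wz": 0, "claw": 85}, {"x": 5.85, "y": -1.3, "z": 0.2, "wx": 0, "wy": 0, "wz": 0, "claw": 85}]'

```text
clock: 5.25
eef_pos: [0.6214, 0.1385, 0.1708]
tool_rot: [0.001, 0.913, 0.407, 0.001]
wrist_force: [0.2, -0.1, 0.3]
gripper_width: 0.998
```

```bash
python3 look.py w4 .6216 .1373
```

```text
5.25 [ 2.200e-01  3.420e-01  1.030e-01  1.329e+00 -2.000e-03  2.523e+00] [0.62136971 0.13848071 0.17081365] [-0.022 -0.025 -0.011  0.003  0.001  0.   ]
shift to grasp [-0.02  0.01  3.15] tool x [0.668 0.744 0.001] expect px [260. 195.]
```

View pics/w4.png

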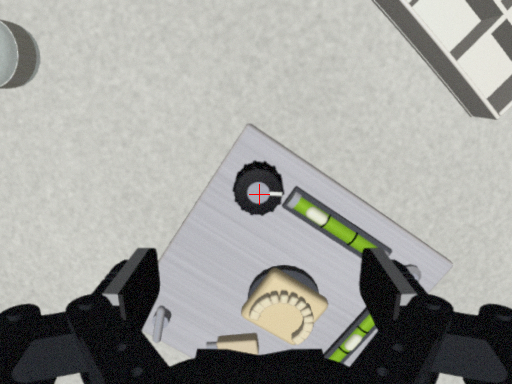

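The knob is at (259,190) against the expected (260,195), so the aim is good. The bubble is at (316,215) and the mark midpoint at (340,230), so the offset is about +26 mm. I'll grip and turn anticlockwise about 62 degrees.

play_rows --plan '[{"x": 0, "y": 0, "z": 0.8, "wx": 0, "wy": 0, "wz": 0, "claw": 85}, {"x": 0, "y": 0, "z": 1.6, "wx": 0, "wy": 0, "wz": 0, "claw": 85}, {"x": 0, "y": 0, "z": 2.4, "wx": 0, "wy": 0, "wz": 0, "claw": 85}, {"x": 0, "y": 0, "z": 2.8, "wx": 0, "wy": 0, "wz": 0, "claw": 85}, {"x": 0, "y": 0, "z": 3.1, "wx": 0, "wy": 0, "wz": 0, "claw": 85}, {"x": 0, "y": 0, "z": 3.1, "wx": 0, "wy": 0, "wz": 0, "claw": 60}, {"x": 0, "y": 0, "z": 3.1, "wx": 0, "wy": 0, "wz": 0, "claw": 40}, {"x": 0, "y": 0, "z": 3.1, "wx": 0, "wy": 0, "wz": 0, "claw": 25}, {"x": 0, "y": 0, "z": 3.1, "wx": 0, "wy": 0, "wz": 0, "claw": 25}, {"x": 0, "y": 0, "z": 3.1, "wx": 0, "wy": 0, "wz": 0, "claw": 25}, {"x": 0, "y": 0, "z": 3.1, "wx": 0, "wy": 0, "wz": 0, "claw": 25}, {"x": 0, "y": 0, "z": 3.1, "wx": 0, "wy": 0, "wz": 0, "claw": 25}, {"x": 0, "y": 0, "z": 3.1, "wx": 0, "wy": 0, "wz": 0, "claw": 25}]'

```text
clock: 6.38
eef_pos: [0.6219, 0.1395, 0.0495]
tool_rot: [0.0, 0.913, 0.407, 0.003]
wrist_force: [-3.7, 5.3, 4.2]
gripper_width: 0.4
```

play_rows --plan '[{"x": 0, "y": 0, "z": 0, "wx": 0, "wy": 0, "wz": -1, "claw": 25}, {"x": 0, "y": 0, "z": 0, "wx": 0, "wy": 0, "wz": -2, "claw": 25}, {"x": 0, "y": 0, "z": 0, "wx": 0, "wy": 0, "wz": -3, "claw": 25}, {"x": 0, "y": 0, "z": 0, "wx": 0, "wy": 0, "wz": -4, "claw": 25}, {"x": 0, "y": 0, "z": 0, "wx": 0, "wy": 0, "wz": -5, "claw": 25}, {"x": 0, "y": 0, "z": 0, "wx": 0, "wy": 0, "wz": -6, "claw": 25}, {"x": 0, "y": 0, "z": 0, "wx": 0, "wy": 0, "wz": -7, "claw": 25}, {"x": 0, "y": 0, "z": 0, "wx": 0, "wy": 0, "wz": -8, "claw": 25}, {"x": 0, "y": 0, "z": 0, "wx": 0, "wy": 0, "wz": -9, "claw": 25}, {"x": 0, "y": 0, "z": 0, "wx": 0, "wy": 0, "wz": -9.8, "claw": 25}, {"x": 0, "y": 0, "z": 0, "wx": 0, "wy": 0, "wz": -10.3, "claw": 25}, {"x": 0, "y": 0, "z": 0, "wx": 0, "wy": 0, "wz": -10.3, "claw": 25}, {"x": 0, "y": 0, "z": 0, "wx": 0, "wy": 0, "wz": -10.3, "claw": 25}, {"x": 0, "y": 0, "z": 0, "wx": 0, "wy": 0, "wz": -10.3, "claw": 85}, {"x": 0, "y": 0, "z": 0, "wx": 0, "wy": 0, "wz": -10.3, "claw": 85}, {"x": 0, "y": 0, "z": 0, "wx": 0, "wy": 0, "wz": -10.3, "claw": 85}, {"x": 0, "y": 0, "z": 0, "wx": 0, "wy": 0, "wz": -10.3, "claw": 85}, {"x": 0, "y": 0, "z": 0, "wx": 0, "wy": 0, "wz": -10.3, "claw": 85}]'

```text
clock: 7.88
eef_pos: [0.6219, 0.1398, 0.0496]
tool_rot: [0.001, 0.574, 0.819, 0.002]
wrist_force: [-0.2, 1.6, -0.3]
gripper_width: 0.994
```

play_rows --plan '[{"x": 0, "y": 0, "z": -1, "wx": 0, "wy": 0, "wz": 0, "claw": 85}, {"x": 0, "y": 0, "z": -2, "wx": 0, "wy": 0, "wz": 0, "claw": 85}, {"x": 0, "y": 0, "z": -3, "wx": 0, "wy": 0, "wz": 0, "claw": 85}, {"x": -1, "y": 0, "z": -4, "wx": 0, "wy": 0, "wz": 0, "claw": 85}, {"x": -2, "y": 0, "z": -4, "wx": 0, "wy": 0, "wz": 0, "claw": 85}, {"x": -3, "y": 0, "z": -4, "wx": 0, "wy": 0, "wz": 0, "claw": 85}, {"x": -3.5, "y": 0, "z": -4, "wx": 0, "wy": 0, "wz": 0, "claw": 85}, {"x": -3.5, "y": 0, "z": -4, "wx": 0, "wy": 0, "wz": 0, "claw": 85}, {"x": -3.5, "y": 0, "z": -4, "wx": 0, "wy": 0, "wz": 0, "claw": 85}, {"x": -3.5, "y": 0, "z": -4, "wx": 0, "wy": 0, "wz": 0, "claw": 85}]'

```text
clock: 8.72
eef_pos: [0.6685, 0.0082, 0.2092]
tool_rot: [0.001, 0.574, 0.819, 0.003]
wrist_force: [0.4, 0.6, -0.6]
gripper_width: 0.994
```

```bash
python3 look.py w5 .6216 .1373; python3 -c "
from h import *
a=cv2.imread('pics/w5.png');cv2.imwrite('pics/w5b.png',cv2.resize(a,(800,600),interpolation=cv2.INTER_CUBIC))"
```

```text
8.7167 [0.011 0.404 0.274 1.437 0.003 1.235] [0.668516   0.00816778 0.20915091] [ 0.022 -0.006 -0.006  0.001 -0.003 -0.003]
shift to grasp [ 3.43 -0.03  4.11] tool x [-0.34   0.94   0.001] expect px [258.  -0.]
```

View pics/w5b.png

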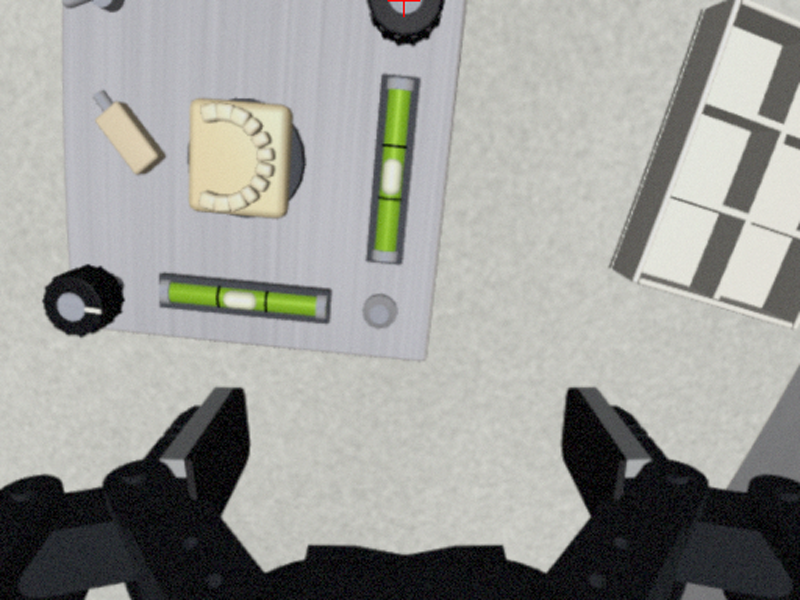

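Both bubbles sit between their marks: far at y≈176 against a mid of 172, near at x≈238 against a mid of 242. I'll check with numbers before handing in.

Run:
```python
from h import *
import pickle
def prof(n,a,b,scr):
    im=cv2.imread('pics/raw_%s.png'%n);c=pickle.load(open('pics/%s.pkl'%n,'rb'))
    A=onplane(c,[a,b],0.036);d=(A[1]-A[0]);L=np.linalg.norm(d[:2]);t=np.linspace(0,1,400)
    uv=np.array(a)+np.outer(t,np.array(b)-np.array(a))
    p=cv2.remap(im,uv[:,0].astype(np.float32)[:,None],uv[:,1].astype(np.float32)[:,None],1)[:,0].astype(float)
    B=p[:,0];V=p.max(1); x=t*L*1000
    bub=x[B>B.min()+.6*(B.max()-B.min())]
    mk=x[V<.6*np.median(V)]
    print(n,'len',round(L*1000,1),'bubble',bub.min().round(1),bub.max().round(1),'marks',mk.round(0).tolist()[::3])
k=.64
prof('w5',(399*k,95*k),(387*k,246*k),0)
prof('w5',(172*k,292*k),(312*k,306*k),0)
```

```text
w5 len 85.2 bubble 36.1 55.3 marks [28.0, 29.0, 58.0, 59.0]
w5 len 86.5 bubble 31.7 50.8 marks [27.0, 28.0, 28.0, 57.0, 58.0]
```

Far reads about -2 mm and near about +1.5 mm, both well inside 6 mm. The bubble length (19 mm) and mark spacing (30 mm) match what was given.

```bash
python3 -c "
from h import *
print(readout.get_obs()['wrist_force'],arm.sign_off())"
```

```text
the job is handed in; nothing more can be done
[ 0.30128569 -0.01240322  0.14500221] None
```

The stage is level by my last measurement, and I handed the job in at about 9 s of the 45 s allowed; no verdict is reported.

- **Turns:** I turned the near screw about 44° clockwise and the far screw about 62° anticlockwise. I released each one, then backed the arm off above the stage.
- **Bubbles:** the last wrist picture puts the near bubble about +1.5 mm and the far bubble about -2 mm from the middle of their marks, against the 6 mm limit. The bubble length (19 mm measured, 18 given) and mark spacing (30 mm) agreed with the sizes given.
- **Contact:** the gripper is open and clear of everything, with wrist force near zero (0.3 N).
- **Disagreements:**
  - An earlier close look showed the near bubble at about 0 mm rather than +1.5 mm, which I put down to reading error.
  - The first move call was refused for missing fields; I resent it complete and nothing had moved.

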